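# Hold sprung tweezers at the marked gap

## Task

The blue-capped amber vial has been left on the tweezers' stand, where it blocks the grip: stand it upright in the white tray and let go of it, without tipping it over. Then take the sprung tweezers by their blue grips, lift them level at least 6 cm off their stand and squeeze until the black needle is over the orange mark, so that the tips are at the right gap for the next glass insert; never squeeze the tips shut, and leave the white-capped vials and the green-capped jar where they are. Finish holding: the job ends with the tweezers still in the gripper, in the air, steady at the mark.

Things in the scene. Friction and masses are not known exactly. Their poses are not given: they have to be found in the camera images.
- stand: Fixed white base plate 220 x 130 mm, 6 mm thick, with two blue cross rests whose tops are 26 mm above the bench, at x = -78 mm (22 mm wide) and x = +45 mm (16 mm wide); between them only the plate. Origin: centre of its underside on the bench; x runs along the tweezers towards their tips.
- tweezers: Loose steel spring tweezers, 100 g, 181 mm long, flat on the rests. Origin: underside, midway between the blue grips, near the centre of mass (26 mm above the bench at start). x to the tips (+87 mm), hinge at x -85 mm, z up. -y arm rigid, +y arm sprung. Grips 28 mm long, z 0 to 16 mm, outer faces at y -22 and +22 mm when open. White gauge strip across at x 53 to 67 mm; highest point z 26 mm.
- jaw (a joint): Angle of the sprung arm (rad): 0 = open (tip gap 32 mm), grows as squeezed; 0.18 = tips all but shut, above 0.168 counts as shut. Tip gap = 32 mm - 172 mm x jaw; width over the grips = 44 mm - 85 mm x jaw. The spring takes about 3.5 N on the grips to start, 9 N at 0.15 rad, and opens again when let go.
- mark (a joint): Where the orange mark is clipped on the gauge (rad), in the same measure as jaw and about the same hinge: the needle is over the middle of the mark when jaw equals mark. It differs each time (0.07 to 0.125) and stays put, held by friction.
- needle (a point): Point of the black needle (2 mm wide) over the gauge strip, on the sprung arm, 145 mm from the hinge, 23 mm above the tweezers' underside.
- band (a point): Middle of the orange mark (6 mm wide across the needle, 16 mm long along it) on the gauge strip, at the needle's height; the needle's point meets it at the marked gap.
- vial: Loose amber glass vial with blue cap, 23 mm diameter (body up to 45 mm, cap from 59 to 75 mm; 19 mm neck between), 75 mm tall, about 35 g, upright on the stand's base plate beside the grips on the tweezers' +y side. Origin: centre of its underside (6 mm above the bench at the start), z up.
- tray: Fixed white open tray 160 (x) x 120 (y) x 25 mm high, walls and floor 4 mm. Origin: centre of its underside. The two white-capped vials stand in its +x half; the -x half is free.
- stored0: Bystander: white-capped amber vial, 23 mm diameter, 75 mm tall, in the tray. Origin: centre of its underside.
- stored1: Bystander: the other white-capped vial in the tray, same size and origin.
- jar: Bystander: jar with green cap, 48 mm diameter, 50 mm tall, on the bench beyond the stand. Origin: centre of its underside.
- mixer: Bystander: fixed white vortex mixer 120 x 100 mm, 80 mm tall, on the bench to the side opposite the tray. Origin: centre of its underside.
Mind the look-alikes: they are no part of the job. What is shaped like the vial but red or turquoise is not meant.

How it is judged:
On the way, in this order (a step that is already met when the one before it is completed fails the run):
1. the blue-capped vial stands upright in the tray, let go (x of vial in the frame of tray between -0.07 and 0.07 m and y of vial in the frame of tray between -0.05 and 0.05 m and z of vial in the frame of tray below 0.012 m and angle between vial's own z axis and vertical below 0.15 rad and linear speed of vial below 0.03 m/s and contact force between the fingers and vial below 0.1 N), for 0.2 s.
2. the tweezers are held level in the air, the needle steady over the orange mark (height (world z) of tweezers above 0.08 m and angle between tweezers's own z axis and vertical below 0.3 rad and contact force between the fingers and tweezers above 2 N and contact force between stand and tweezers below 0.05 N and linear speed of tweezers below 0.04 m/s and distance between needle and band below 0.0032 m), for 1 s.
At the end, for the whole second after the job is handed in: The gripper holds the tweezers (over 2 N), still, underside over 80 mm above the bench, tilted under 0.3 rad, off the stand, the needle within 3.2 mm of the middle of the orange mark; the blue-capped vial stands upright (0.15 rad) on the tray floor, untouched (all of step 1 and all of step 2 and velocity of joint jaw between -0.05 and 0.05 rad/s); the arm keeps its last pose, push and grip.
It fails at once if the tips are squeezed shut (value of joint jaw above 0.168 rad).
It fails at once if the blue-capped vial is tipped over (angle between vial's own z axis and vertical above 0.8 rad).
It fails at once if a white-capped vial or the jar is shifted by over 20 mm or tipped (distance of any of stored0, stored1, jar from where it was at the start of the episode above 0.02 m or angle between any of stored0, stored1, jar's own z axis and vertical above 0.4 rad).
It also fails if it takes over 58 s, if anything falls off the work surface, if the arm or the gripper's body presses on something with over 40 N, if the wrist force passes 120 N, or if a joint passes its speed limit or range.

## Robot

A 6-joint arm with a two-finger parallel gripper is mounted at the origin on the work surface. World frame = base frame: x ahead of the robot, y to its left, z up, the work surface at z = 0. Lengths are in m, angles in rad, forces in N, time in s.
With the tool pointing down it reaches from about 0.275 to 0.725 m from the base axis. Payload 15.9 kg.
Tool frame: the origin (TCP) lies midway between the tips of the shut fingers; the grasp point (between the pads) lies 19 mm behind it; z points along the fingers, x is the direction in which the jaws open and shut, and the axes are right-handed (so a half turn about z gives the same grasp; the last joint's range is limited). The gripper opens to 85 mm and grips with 20 to 120 N. Pads are 22 mm wide; open, the fingers measure 114 mm over their backs; the gripper's body (76 mm by 85 mm) begins 54 mm behind the grasp point. The pads swing forward as they close: fully open they stand 13 mm farther back than shut.
Start: joints at [1.307, 0.213, -0.034, 1.323, 0, 1.571], TCP at [0.13, 0.483, 0.231] pointing down, gripper open.
Joint ranges: [-2.98, 2.98], [-0.74, 1.72], [-1.14, 1.35], [-2.1, 2.04], [-1.57, 1.44], [-3.14, 3.14]. Speed limits (rad/s): [1.89, 1.89, 2.39, 2.57, 3.14, 3.14].

## Interface

Orientations are given as a 3x3 rotation matrix whose columns are the frame's x, y, z axes.
In Python, from plant import bot gives the robot as it stands.
- The arm moves only by the tool apply_moves, never from a script. Its argument "deltas" is a list of rows, each a list of 2 entries, a list of its own where there are three numbers: the shift along the tool's x, y, z in units of 25 cm (1.0 is 25 cm), then the turn, a rotation vector about the tool's x, y, z in units of 180 degrees (1.0 is 180 degrees). In form: [[[x, y, z], [rx, ry, rz]], ...]. A call has exactly 8 rows; each row is the pose to reach, as a shift and turn from the pose commanded when the call began, along the tool's axes at that moment, turning the shorter way round; what a row does not reach only later rows make up. A row lasts 1/12 s, in which the tool goes at most 41.7 mm and 7.16 degrees, less where a joint would pass 70% of its speed; a pose out of reach is approached as far as the arm can. A call with a number of a shift or a turn outside -1 to 1 is refused whole. A call with a gripper value outside its range is refused whole. "claw" is the closure, from 0 (fully open) to 1 (shut), set as the call begins (left out, the last holds). The fingers move at their own pace and stop on an object; "grip_force" is the grip in N (left out, the last holds). Time passes only in rows, so rows that repeat a pose let the fingers close, or fill a call up. It gives the time, the measured TCP pose, the force and the opening at its end, in the units of the state.
- bot.observe(): the state, without advancing time (a new reading comes with each control period).
- bot.snapshot(name): name is "scene" or "top"; returns the picture (480x640x3 uint8, red, green, blue); there is no depth.
- bot.get_calibration(name): a dict with "intrinsics" (3x3 intrinsics, pixels), "k1" (the pictures are not rectified: a ray, as slopes to the right and down, at radius r is drawn at 1 + k1 r^2 times it, then the intrinsics apply), "rvec" (rotation vector, rad) and "tvec" (3), from world to camera coordinates, as OpenCV has them. Camera axes: x right, y down, z forward; pixel columns grow to the right and rows downward; lengths in m; the calibration is good to about 2 mm. A picture is of the moment at which its call begins. get_calibration takes no time and is no camera call.
- bot.job_done(): hands the job in, once; it reports no verdict.
Trained networks look in the newest picture that a camera, given by its name, has taken for a name from the list of things; names that differ only in an ending like _2 or _b are one class to them, and where a whole thing is asked for, a point or a joint stands for the part that bears it (a point fixed in the world has none). Each returns a list of dicts, best first, with "score" (0 to 1); they miss things now and then, are a little off and sometimes report something else, mostly with a low value. They report only what shows in the picture. A call takes as long as a camera call. They do not tell look-alikes from the thing itself.
- bot.regions_of(camera, label): "region" (480x640 bool, what is visible of it) and "rect" ([left, top, width, height] in pixels, round what is visible of it).
The state is a dict: "time_s": time; "qpos": joint angles; "joint_vel": joint speeds; "joint_efforts": joint torques, N m; "tool_pos": TCP position; "tool_rot": TCP orientation; "force": force on the tool from outside, world axes, zero at the start; "wrist_torque": the same for the moment, N m; "grip_width": opening from 0.0 (shut) to 1.0 (fully open).
Only numpy, scipy, OpenCV 4.12 (cv2) and the standard library are available. Lean on these libraries where they do the work, as an engineer would, in place of code of your own. Each camera call takes 0.05 s, during which the arm holds its last target. There are 200 camera calls.

## Working session

There is one attempt and no reset: what is moved stays moved. The work goes in short steps, Python scripts to look and compute and a tool call to move; the robot and the scene stay as the last step left them, time stands still between calls to the robot, and variables do not carry over. Pictures are saved under pics/ and viewed, about 8 in all and at most 12, crops included, and the job is handed in when it is done.

Besides the shell and the picture viewer there is one more tool, called after "Emit:" as a command line: name --argument value ..., lists and objects as JSON in quotes. apply_moves: Moves the arm, as the interface text tells. Its arguments: {"type":"object","properties":{"deltas":{"type":"array"},"claw":{"type":"number"},"grip_force":{"type":"number"}},"required":["deltas"]}

```bash
mkdir -p pics; python3 - <<'E'
from plant import bot
import cv2
for n in("scene","top"):
    cv2.imwrite(f"pics/{n}0.png",bot.snapshot(n)[:,:,::-1]); print(n,bot.get_calibration(n))
    for l in("vial","tweezers","tray","stand","jar","stored0","mixer","band","needle"):
        print(l,[(round(d["score"],2),d["rect"]) for d in bot.regions_of(n,l)[:4]])
print(bot.observe())
E
```

```text
scene {'intrinsics': array([[434.53073209,   0.        , 313.67251489],
       [  0.        , 434.53073209, 240.07682203],
       [  0.        ,   0.        ,   1.        ]]), 'k1': 0.022503093833784172, 'rvec': array([ 1.28149716,  2.24948594, -0.9699536 ]), 'tvec': array([ 0.33718087, -0.33042511,  1.1602708 ])}
vial [(0.96, [368.9, 213.0, 16.5, 42.4]), (0.94, [408.7, 275.6, 19.0, 40.9]), (0.85, [430.0, 226.7, 13.8, 31.9]), (0.66, [419.9, 253.2, 18.0, 28.8])]
tweezers [(0.63, [314.4, 203.2, 78.2, 64.0]), (0.55, [329.9, 213.9, 59.0, 50.4])]
tray [(0.62, [185.6, 151.1, 88.8, 66.2]), (0.32, [369.1, 213.5, 16.9, 40.8])]
stand [(0.65, [292.7, 203.3, 126.5, 92.2])]
jar [(0.68, [205.0, 274.6, 33.4, 37.0]), (0.58, [329.7, 213.1, 58.1, 52.5]), (0.28, [185.5, 152.2, 91.9, 65.0])]
stored0 [(0.79, [195.4, 161.3, 17.6, 37.2]), (0.63, [218.6, 164.4, 15.0, 42.0]), (0.3, [370.4, 216.0, 15.6, 38.2])]
mixer [(0.76, [460.7, 254.5, 90.9, 93.6])]
band []
needle [(0.7, [326.3, 216.0, 61.0, 47.6])]
top {'intrinsics': array([[567.92223348,   0.        , 319.31829249],
       [  0.        , 567.92223348, 2
[... 931 characters left out ...]
6021e+00,
        7.06362456e-06,  1.57078322e+00]), 'joint_vel': array([-0.0006984 , -0.00042634,  0.00175647,  0.00131   , -0.00030967,
       -0.00102166]), 'joint_efforts': array([-6.22930656e-04, -6.85982609e+01,  4.87329876e+01,  1.03921117e-03,
        2.62929061e-04,  5.37381527e-05]), 'tool_pos': array([0.13038647, 0.48270916, 0.23130844]), 'tool_rot': array([[ 2.60760029e-01,  9.65403650e-01,  4.53382557e-06],
       [ 9.65403649e-01, -2.60760029e-01,  4.38718529e-05],
       [ 4.35362874e-05, -7.06305389e-06, -9.99999999e-01]]), 'force': array([ 0.64524194,  0.44010484, -0.40739497]), 'wrist_torque': array([ 0.00907443,  0.02188897, -0.02522878]), 'grip_width': 0.9992098878181874}
```

View pics/scene0.png

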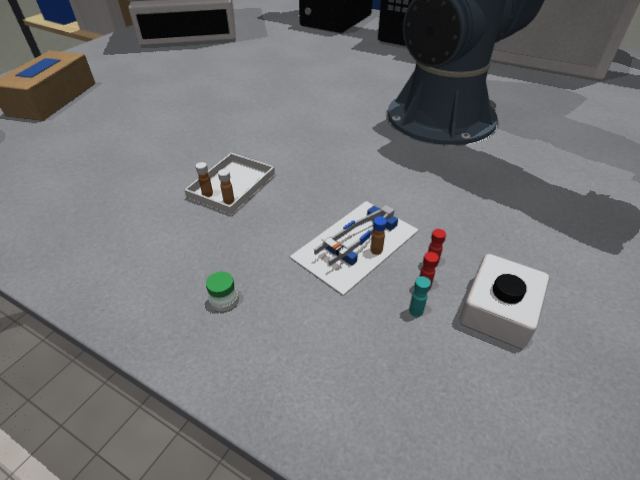

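View pics/top0.png

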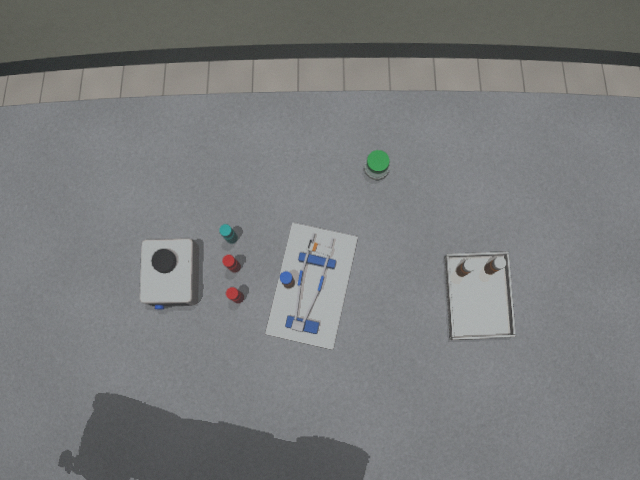

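Seen: the blue-capped vial is at top (287,279) and scene (378,235), on the stand. The look-alikes are red at top (230,262) and (234,294), and turquoise at (227,231). The tweezers' tips point up in the top image, and the tray is at (480,296) with the white caps at (463,268) and (493,265). The blue one fits because it has a blue cap and stands on the stand. I'll confirm that in an enlarged crop and compute positions.

```bash
cat > h.py <<'E'
import numpy as np, cv2
from plant import bot
def cal(n):
    c=bot.get_calibration(n); R=cv2.Rodrigues(c["rvec"])[0]
    return c["intrinsics"],c["k1"],R,np.array(c["tvec"])
def proj(n,P):
    K,k,R,t=cal(n)
    return cv2.projectPoints(np.atleast_2d(P).astype(float),cv2.Rodrigues(R)[0],t,K,np.array([k,0,0,0.]))[0][:,0]
def ray(n,uv):
    K,k,R,t=cal(n)
    q=cv2.undistortPoints(np.array([[uv]],float),K,np.array([k,0,0,0.]))[0,0]
    return -R.T@t, R.T@np.array([q[0],q[1],1])
def at(n,uv,z):
    o,d=ray(n,uv); return o+d*(z-o[2])/d[2]
E
python3 - <<'E'
from h import *
s=cv2.imread("pics/scene0.png"); t=cv2.imread("pics/top0.png")
a=cv2.resize(t[215:355,260:365],None,fx=4,fy=4,interpolation=2)
b=cv2.resize(s[195:300,285:425],None,fx=2.7,fy=2.7,interpolation=2)
c=cv2.resize(t[240:350,435:525],None,fx=2.5,fy=2.5,interpolation=2)
o=np.zeros((600,800,3),np.uint8); o[:560,:420]=a; o[:b.shape[0],422:422+b.shape[1]]=b[:,:378]; o[300:575,422:422+225]=c
cv2.imwrite("pics/crop.png",o)
print("vialtop",at("top",(287,279),.081), "scene cap", at("scene",(379.5,221),.079))
print("tray corners",[at("top",p,.025).round(4) for p in((446,254),(508,252),(514,337),(452,339))])
print("stand",[at("top",p,.006).round(4) for p in((293,224),(357,236),(332,348),(267,334))])
print("jar",at("top",(378,161),.05))
E
```

```text
vialtop [0.54651767 0.06543297 0.081     ] scene cap [0.55193747 0.07044045 0.079     ]
tray corners [array([ 0.5986, -0.2275,  0.025 ]), array([ 0.6011, -0.3471,  0.025 ]), array([ 0.4413, -0.3491,  0.025 ]), array([ 0.4405, -0.232 ,  0.025 ])]
stand [array([0.6635, 0.0604, 0.006 ]), array([ 0.6387, -0.062 ,  0.006 ]), array([ 0.4276, -0.0124,  0.006 ]), array([0.4539, 0.1083, 0.006 ])]
jar [ 0.77371075 -0.1025437   0.05      ]
```

View pics/crop.png

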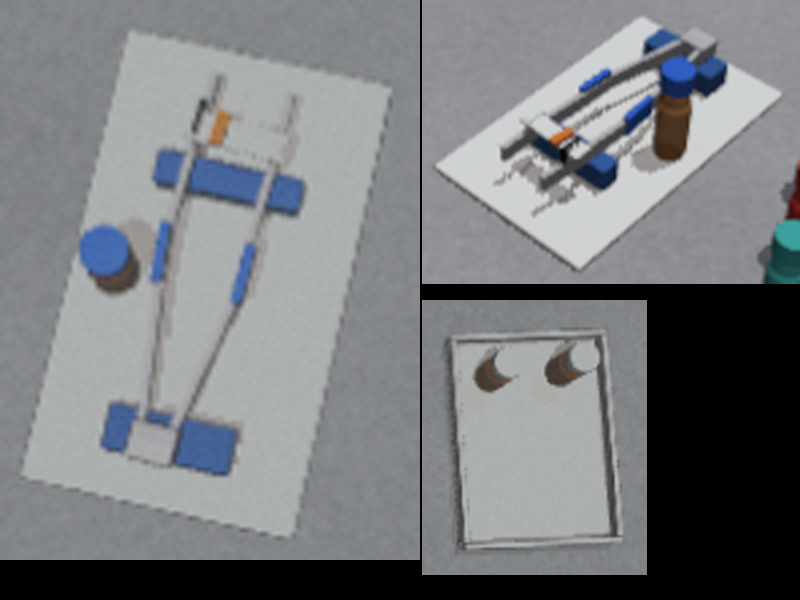

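The crop confirms it: the blue cap on the amber vial at top (286,277) is the one standing beside the tweezers' +y grip. The orange mark is near the gauge's needle side at top (315,247). Next I'll compute poses.

```bash
cat >> h.py <<'E'
def tri(obs):
    A=np.zeros((3,3));b=np.zeros(3)
    for n,uv in obs:
        o,d=ray(n,uv); d/=np.linalg.norm(d); M=np.eye(3)-np.outer(d,d); A+=M;b+=M@o
    return np.linalg.solve(A,b)
from scipy.spatial.transform import Rotation as Ro
def down(yaw):
    c,s=np.cos(yaw),np.sin(yaw); return np.array([[c,s,0],[s,-c,0],[0,0,-1.]])
def delta(p,yaw,p0=None,R0=None):
    o=bot.observe(); p0=o["tool_pos"] if p0 is None else p0; R0=o["tool_rot"] if R0 is None else R0
    print("d",(R0.T@(np.array(p)-p0)/.25).round(4),(Ro.from_matrix(R0.T@down(yaw)).as_rotvec()/np.pi).round(4))
E
python3 - <<'E'
from h import *
print("vial top", at("top",(286.3,277),.081), at("scene",(380.2,220.2),.081), tri([("top",(286.3,277)),("scene",(380.2,220.2))]))
for nm,u,v in(("gL",(300.25,277.75),(365.7,237)),("gR",(321,283.5),(349.4,223.6))):
    print(nm,at("top",u,.042),at("scene",v,.038),tri([("top",u),("scene",v)]))
print("hinge",at("top",(298,325.5),.042))
print("tips",at("top",(315,235),.036),at("top",(334,240.2),.036))
print("band",at("top",(315,247),.049),"needle~",at("top",(311,245),.049))
print("stored",at("top",(467,262),.079),at("top",(498,261),.079))
print(at("top",(455,250),.079))
c=np.array([.548,.067]);
delta([.548,.067,.15],np.deg2rad(-13))
E
```

```text
vial top [0.55006689 0.06668079 0.081     ] [0.55163459 0.07140138 0.081     ] [0.54972849 0.0686613  0.07856565]
gL [0.55411931 0.04433477 0.042     ] [0.55896191 0.05097946 0.038     ] [0.554616   0.0468472  0.03276753]
gR [0.54326946 0.00660163 0.042     ] [0.54171149 0.00938225 0.038     ] [0.54303289 0.00817842 0.03870528]
hinge [0.46744177 0.0483723  0.042     ]
tips [0.63485459 0.01732988 0.036     ] [ 0.62463816 -0.01784173  0.036     ]
band [0.60956102 0.01703933 0.049     ] needle~ [0.61335725 0.02433803 0.049     ]
stored [ 0.57385889 -0.25346175  0.079     ] [ 0.57497806 -0.31015553  0.079     ]
[ 0.59575555 -0.2328898   0.079     ]
d [-1.1697  2.0463  0.3252] [-0.     -0.      0.4882]
```

Emit:
apply_moves --deltas '[[[-0.04,0.08,0],[0,0,0.02]],[[-0.11,0.2,0.01],[0,0,0.05]],[[-0.18,0.32,0.02],[0,0,0.08]],[[-0.26,0.45,0.03],[0,0,0.11]],[[-0.33,0.58,0.04],[0,0,0.14]],[[-0.4,0.7,0.05],[0,0,0.17]],[[-0.48,0.84,0.06],[0,0,0.2]],[[-0.56,0.98,0.07],[0,0,0.23]]]' --claw 0.3 --grip_force 20

```text
time_s: 1.67
tool_pos: [0.3313, 0.2822, 0.2139]
tool_rot: [[0.836, 0.548, 0.0], [0.548, -0.836, 0.0], [0.001, -0.0, -1.0]]
force: [-0.6, 1.1, 0.1]
grip_width: 0.699
```

```bash
python3 - <<'E'
from h import *
o=bot.observe(); print(o["time_s"],o["tool_pos"],o["grip_width"],o["qpos"])
delta([.55,.0685,.14],np.deg2rad(-14))
E
```

```text
1.6667 [0.33127756 0.28222316 0.21389906] 0.6986980923157254 [ 7.05589669e-01  8.38035765e-02 -2.30867738e-01  1.25555380e+00
  2.76575659e-05  1.69602737e+00]
d [0.2627 1.1947 0.2956] [-1.000e-04 -2.000e-04  2.625e-01]
```

Emit:
apply_moves --deltas '[[[0.03,0.12,0.02],[0,0,0.03]],[[0.06,0.25,0.04],[0,0,0.06]],[[0.09,0.38,0.06],[0,0,0.09]],[[0.12,0.51,0.08],[0,0,0.12]],[[0.15,0.64,0.1],[0,0,0.15]],[[0.18,0.77,0.12],[0,0,0.18]],[[0.2,0.88,0.14],[0,0,0.21]],[[0.22,0.97,0.16],[0,0,0.24]]]'

```text
time_s: 2.33
tool_pos: [0.5113, 0.1099, 0.1735]
tool_rot: [[0.985, -0.174, 0.0], [-0.174, -0.985, -0.0], [0.0, 0.0, -1.0]]
force: [0.0, 0.7, 0.0]
grip_width: 0.701
```

```bash
python3 - <<'E'
from h import *
delta([.55,.0685,.13],np.deg2rad(-14))
E
```

```text
d [0.1814 0.136  0.1739] [ 0.    -0.     0.022]
```

Emit:
apply_moves --deltas '[[[0.05,0.04,0.04],[0,0,0.006]],[[0.1,0.07,0.09],[0,0,0.012]],[[0.15,0.11,0.13],[0,0,0.018]],[[0.18,0.136,0.17],[0,0,0.022]],[[0.181,0.136,0.174],[0,0,0.022]],[[0.181,0.136,0.174],[0,0,0.022]],[[0.181,0.136,0.174],[0,0,0.022]],[[0.181,0.136,0.174],[0,0,0.022]]]'

```text
time_s: 3.0
tool_pos: [0.5488, 0.0712, 0.1309]
tool_rot: [[0.972, -0.235, 0.001], [-0.235, -0.972, 0.0], [0.001, -0.0, -1.0]]
force: [-1.0, 0.5, 0.7]
grip_width: 0.697
```

```bash
python3 - <<'E'
from h import *
s=bot.snapshot("scene")[:,:,::-1]; t=bot.snapshot("top")[:,:,::-1]
a=cv2.resize(t[205:345,240:360],None,fx=3.3,fy=3.3,interpolation=2)
b=cv2.resize(s[150:290,310:430],None,fx=3.3,fy=3.3,interpolation=2)
cv2.imwrite("pics/c1.png",np.hstack([a,b]))
o=bot.observe();p=o["tool_pos"];print(p)
delta([.55,.0685,.06],np.deg2rad(-14))
for n in("top","scene"): print(n,proj(n,[p,p-[0,0,.02],[p[0],p[1],.081]]).round(1))
E
```

```text
[0.54894014 0.07117098 0.13095769]
d [0.0064 0.0095 0.2838] [-0.0001 -0.0003  0.0021]
top [[281.2 273.4]
 [282.3 275.2]
 [283.7 277.7]]
scene [[383.6 196. ]
 [382.4 205.6]
 [380.7 219.3]]
```

View pics/c1.png

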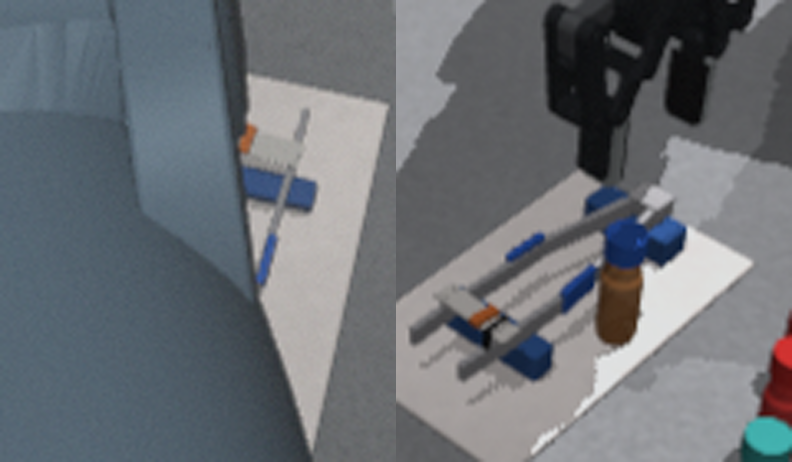

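The scene view shows the fingers straddling the vial axis (mid-fingers at about (384,195), cap at (380,219)). I'll descend and grip.

Emit:
apply_moves --deltas '[[[0.006,0.009,0.04],[0,0,0.002]],[[0.006,0.009,0.1],[0,0,0.002]],[[0.006,0.009,0.16],[0,0,0.002]],[[0.006,0.009,0.22],[0,0,0.002]],[[0.006,0.009,0.28],[0,0,0.002]],[[0.006,0.009,0.33],[0,0,0.002]],[[0.006,0.009,0.36],[0,0,0.002]],[[0.006,0.009,0.372],[0,0,0.002]]]'

```text
time_s: 3.77
tool_pos: [0.549, 0.068, 0.0359]
tool_rot: [[0.97, -0.243, -0.002], [-0.243, -0.97, -0.0], [-0.002, 0.001, -1.0]]
force: [-0.5, 0.6, -0.8]
grip_width: 0.701
```

Emit:
apply_moves --deltas '[[[0,0,0],[0,0,0]],[[0,0,0],[0,0,0]],[[0,0,0],[0,0,0]],[[0,0,0],[0,0,0]],[[0,0,0],[0,0,0]],[[0,0,0],[0,0,0]],[[0,0,0],[0,0,0]],[[0,0,0],[0,0,0]]]' --claw 0.85 --grip_force 20

```text
time_s: 4.43
tool_pos: [0.5504, 0.0681, 0.038]
tool_rot: [[0.97, -0.242, 0.001], [-0.242, -0.97, 0.0], [0.001, -0.0, -1.0]]
force: [-0.4, 0.2, 5.7]
grip_width: 0.258
```

Emit:
apply_moves --deltas '[[[0,0,-0.02],[0,0,0]],[[0,0,-0.06],[0,0,0]],[[0,0,-0.12],[0,0,0]],[[0,0,-0.18],[0,0,0]],[[0,0,-0.24],[0,0,0]],[[0,0,-0.3],[0,0,0]],[[0,0,-0.35],[0,0,0]],[[0,0,-0.38],[0,0,0]]]'

```text
time_s: 5.1
tool_pos: [0.5505, 0.0681, 0.1346]
tool_rot: [[0.97, -0.243, 0.002], [-0.243, -0.97, 0.0], [0.002, -0.001, -1.0]]
force: [-0.1, 0.1, 0.3]
grip_width: 0.258
```

```bash
python3 - <<'E'
from h import *
s=bot.snapshot("scene")[:,:,::-1]
cv2.imwrite("pics/c2.png",cv2.resize(s[100:290,290:430],None,fx=3,fy=3,interpolation=2))
o=bot.observe();print(o["tool_pos"],o["grip_width"],o["force"])
delta([.483,-.289,.14],np.deg2rad(-14))
E
```

```text
[0.55081068 0.06817684 0.13526483] 0.26194271544838177 [1.17847348 0.65843579 1.47286752]
d [ 0.0834  1.4518 -0.0204] [-0.0004 -0.0009 -0.0002]
```

View pics/c2.png

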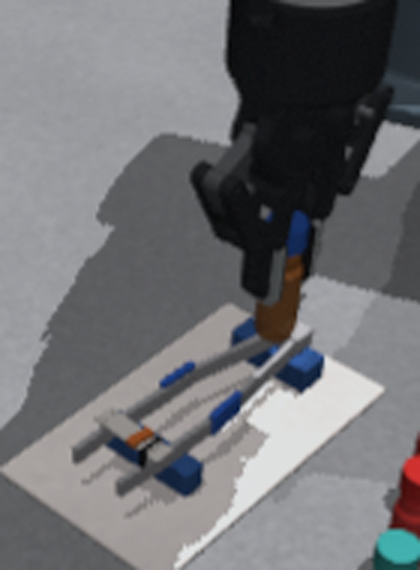

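Emit:
apply_moves --deltas '[[[0,0.05,0],[0,0,0]],[[0.01,0.14,0],[0,0,0]],[[0.02,0.26,0],[0,0,0]],[[0.03,0.39,0],[0,0,0]],[[0.04,0.52,0],[0,0,0]],[[0.04,0.65,0],[0,0,0]],[[0.05,0.78,0],[0,0,0]],[[0.05,0.91,0],[0,0,0]]]'

```text
time_s: 5.82
tool_pos: [0.5056, -0.1576, 0.1316]
tool_rot: [[0.97, -0.243, -0.001], [-0.243, -0.97, 0.0], [-0.001, 0.0, -1.0]]
force: [-0.5, -0.5, -0.7]
grip_width: 0.259
```

Emit:
apply_moves --deltas '[[[0.005,0.12,0],[0,0,0]],[[0.01,0.23,0],[0,0,0]],[[0.02,0.33,0],[0,0,0]],[[0.03,0.42,0],[0,0,0]],[[0.03,0.49,0],[0,0,0]],[[0.03,0.53,0],[0,0,0]],[[0.03,0.54,0],[0,0,0]],[[0.03,0.54,0],[0,0,0]]]'

```text
time_s: 6.48
tool_pos: [0.4808, -0.2886, 0.1319]
tool_rot: [[0.97, -0.243, -0.001], [-0.243, -0.97, 0.0], [-0.001, -0.0, -1.0]]
force: [0.7, 0.3, -0.9]
grip_width: 0.26
```

```bash
python3 - <<'E'
from h import *
s=bot.snapshot("scene")[:,:,::-1]
cv2.imwrite("pics/c3.png",cv2.resize(s[80:230,160:310],None,fx=4,fy=4,interpolation=2))
o=bot.observe();p=o["tool_pos"];print(o["time_s"],p,o["grip_width"])
print(proj("scene",[p+[0,0,.043],p+[0,0,-.03]])) 
delta([.483,-.289,.044],np.deg2rad(-14))
E
```

```text
6.5333 [ 0.4811017  -0.28803562  0.13199948] 0.25660586398978075
[[231.97093436 102.80450419]
 [237.12150514 135.97599838]]
d [0.0085 0.002  0.352 ] [-0.0001  0.0002 -0.0002]
```

View pics/c3.png

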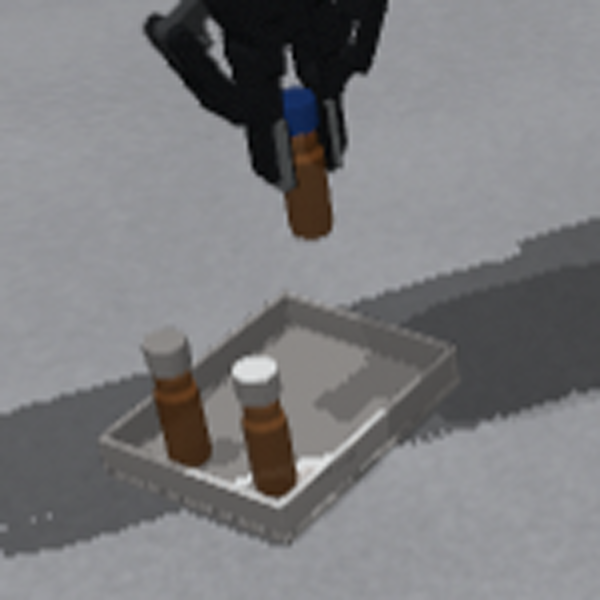

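Emit:
apply_moves --deltas '[[[0.004,0.002,0.04],[0,0,0]],[[0.008,0.002,0.1],[0,0,0]],[[0.008,0.002,0.16],[0,0,0]],[[0.008,0.002,0.22],[0,0,0]],[[0.008,0.002,0.27],[0,0,0]],[[0.008,0.002,0.31],[0,0,0]],[[0.008,0.002,0.335],[0,0,0]],[[0.008,0.002,0.35],[0,0,0]]]'

```text
time_s: 7.2
tool_pos: [0.483, -0.2888, 0.0438]
tool_rot: [[0.97, -0.242, -0.001], [-0.242, -0.97, 0.001], [-0.001, -0.0, -1.0]]
force: [-1.0, 0.8, -0.3]
grip_width: 0.262
```

Emit:
apply_moves --deltas '[[[0,0,0.006],[0,0,0]],[[0,0,0.012],[0,0,0]],[[0,0,0.018],[0,0,0]],[[0,0,0.024],[0,0,0]],[[0,0,0.028],[0,0,0]],[[0,0,0.032],[0,0,0]],[[0,0,0.032],[0,0,0]],[[0,0,0.032],[0,0,0]]]'

```text
time_s: 7.87
tool_pos: [0.4832, -0.2895, 0.0369]
tool_rot: [[0.97, -0.243, 0.0], [-0.243, -0.97, -0.0], [0.0, 0.0, -1.0]]
force: [-0.0, 0.0, -0.1]
grip_width: 0.256
```

Emit:
apply_moves --deltas '[[[0,0,0.002],[0,0,0]],[[0,0,0.004],[0,0,0]],[[0,0,0.006],[0,0,0]],[[0,0,0.007],[0,0,0]],[[0,0,0.008],[0,0,0]],[[0,0,0.008],[0,0,0]],[[0,0,0.008],[0,0,0]],[[0,0,0.008],[0,0,0]]]'

```text
time_s: 8.53
tool_pos: [0.4834, -0.2897, 0.0359]
tool_rot: [[0.97, -0.243, 0.001], [-0.243, -0.97, -0.001], [0.001, 0.0, -1.0]]
force: [-5.2, 2.4, 17.5]
grip_width: 0.258
```

Emit:
apply_moves --deltas '[[[0,0,-0.002],[0,0,0]],[[0,0,-0.004],[0,0,0]],[[0,0,-0.004],[0,0,0]],[[0,0,-0.004],[0,0,0]],[[0,0,-0.004],[0,0,0]],[[0,0,-0.004],[0,0,0]],[[0,0,-0.004],[0,0,0]],[[0,0,-0.004],[0,0,0]]]'

```text
time_s: 9.2
tool_pos: [0.4833, -0.2896, 0.036]
tool_rot: [[0.97, -0.243, 0.0], [-0.243, -0.97, -0.0], [0.0, 0.0, -1.0]]
force: [-1.5, 0.3, 6.0]
grip_width: 0.26
```

Emit:
apply_moves --deltas '[[[0,0,0],[0,0,0]],[[0,0,0],[0,0,0]],[[0,0,0],[0,0,0]],[[0,0,0],[0,0,0]],[[0,0,0],[0,0,0]],[[0,0,0],[0,0,0]],[[0,0,0],[0,0,0]],[[0,0,0],[0,0,0]]]' --claw 0.4

```text
time_s: 9.87
tool_pos: [0.4832, -0.2894, 0.0358]
tool_rot: [[0.97, -0.243, 0.0], [-0.243, -0.97, 0.0], [0.0, -0.0, -1.0]]
force: [-0.3, 1.3, -0.3]
grip_width: 0.604
```

Emit:
apply_moves --deltas '[[[0,0,-0.02],[0,0,0]],[[0,0,-0.06],[0,0,0]],[[0,0,-0.12],[0,0,0]],[[0,0,-0.19],[0,0,0]],[[0,0,-0.27],[0,0,0]],[[0,0,-0.35],[0,0,0]],[[0,0,-0.43],[0,0,0]],[[0,0,-0.5],[0,0,0]]]'

```text
time_s: 10.53
tool_pos: [0.4833, -0.2895, 0.1633]
tool_rot: [[0.97, -0.242, 0.001], [-0.242, -0.97, -0.001], [0.001, 0.0, -1.0]]
force: [0.2, -0.4, 0.2]
grip_width: 0.6
```

```bash
python3 - <<'E'
from h import *
s=bot.snapshot("scene")[:,:,::-1];t=bot.snapshot("top")[:,:,::-1]
a=cv2.resize(s[120:230,170:290],None,fx=3,fy=3,interpolation=2)
b=cv2.resize(t[215:325,255:365],None,fx=3,fy=3,interpolation=2)
cv2.imwrite("pics/c4.png",np.hstack([a,b]))
o=bot.observe();print(o["time_s"],o["tool_pos"],o["grip_width"])
delta([.549,.026,.13],np.deg2rad(74))
E
```

```text
10.6333 [ 0.48449956 -0.290246    0.16468493] 0.5988124738888301
d [-0.0572 -1.29    0.1365] [ 0.0016 -0.0009 -0.4891]
```

View pics/c4.png

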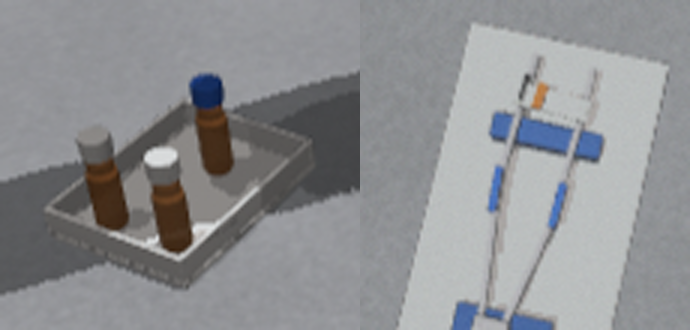

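The blue vial stands upright in the tray's free half, and the tweezers are undisturbed. Next I'll refine the tweezers' pose and get a first estimate of the mark from colours.

```bash
python3 - <<'E'
from h import *
for n,(x0,y0,x1,y1) in (("top",(265,220,365,350)),("scene",(285,195,425,300))):
    im=bot.snapshot(n)
    hsv=cv2.cvtColor(im[y0:y1,x0:x1],cv2.COLOR_RGB2HSV)
    for nm,m in(("blue",(hsv[...,0]>100)&(hsv[...,0]<130)&(hsv[...,1]>120)),("orange",(hsv[...,0]<18)&(hsv[...,1]>120)),("black",(hsv[...,2]<50))):
        N,_,st,c=cv2.connectedComponentsWithStats(m.astype(np.uint8))
        for i in range(1,N):
            if st[i,4]>=4:
                u=c[i]+[x0,y0]; z={"blue":.042,"orange":.049,"black":.049}[nm]
                print(n,nm,st[i,4],u.round(1),at(n,u,z).round(4))
E
```

```text
top blue 36 [301.4 256.4] [0.5936 0.0423 0.042 ]
top blue 121 [315.9 259.7] [0.5873 0.0157 0.042 ]
top blue 50 [330.9 262.9] [ 0.5811 -0.0116  0.042 ]
top blue 31 [299.6 277.5] [0.5546 0.0455 0.042 ]
top blue 31 [320.2 283.1] [0.544 0.008 0.042]
top blue 59 [289.  321.4] [0.4749 0.0646 0.042 ]
top blue 5 [299. 319.] [0.4791 0.0466 0.042 ]
top blue 134 [310.9 326.5] [0.4655 0.0253 0.042 ]
top orange 20 [314.4 246.4] [0.6107 0.0181 0.049 ]
scene blue 48 [372.5 209.5] [0.4884 0.0303 0.042 ]
scene blue 25 [377.5 218.2] [0.5066 0.0491 0.042 ]
scene blue 130 [390.3 222.6] [0.506  0.0744 0.042 ]
scene blue 30 [349.1 224.3] [0.5477 0.0116 0.042 ]
scene blue 65 [365.  236.4] [0.5622 0.0509 0.042 ]
scene blue 37 [331.3 249.7] [0.6209 0.0157 0.042 ]
scene blue 123 [350.5 257.6] [0.6211 0.0528 0.042 ]
scene orange 27 [336.  245.5] [0.6141 0.0211 0.049 ]
scene orange 42 [423.  268.6] [0.5903 0.1675 0.049 ]
scene black 15 [336.9 252.3] [0.6277 0.0303 0.049 ]
```

Emit:
apply_moves --deltas '[[[-0.005,-0.06,0.01],[0,0,-0.02]],[[-0.01,-0.16,0.02],[0,0,-0.05]],[[-0.015,-0.28,0.03],[0,0,-0.08]],[[-0.02,-0.4,0.04],[0,0,-0.12]],[[-0.025,-0.53,0.05],[0,0,-0.16]],[[-0.03,-0.66,0.05],[0,0,-0.19]],[[-0.035,-0.8,0.05],[0,0,-0.22]],[[-0.04,-0.93,0.05],[0,0,-0.25]]]' --claw 0.25

```text
time_s: 11.4
tool_pos: [0.5293, -0.0596, 0.1476]
tool_rot: [[0.855, 0.519, -0.001], [0.519, -0.855, 0.0], [-0.001, -0.001, -1.0]]
force: [0.7, 0.9, -0.6]
grip_width: 0.752
```

```bash
python3 - <<'E'
from h import *
delta([.550,.028,.10],np.deg2rad(74.5))
E
```

```text
d [ 0.2527 -0.2566  0.1903] [-4.000e-04  2.000e-04 -2.404e-01]
```

Emit:
apply_moves --deltas '[[[0.05,-0.05,0],[0,0,-0.03]],[[0.1,-0.1,0],[0,0,-0.065]],[[0.15,-0.15,0],[0,0,-0.1]],[[0.19,-0.19,0],[0,0,-0.14]],[[0.22,-0.22,0],[0,0,-0.18]],[[0.24,-0.24,0.05],[0,0,-0.21]],[[0.252,-0.256,0.1],[0,0,-0.24]],[[0.252,-0.256,0.15],[0,0,-0.24]]]'

```text
time_s: 12.07
tool_pos: [0.5505, 0.0268, 0.1096]
tool_rot: [[0.266, 0.964, -0.001], [0.964, -0.266, 0.0], [-0.0, -0.001, -1.0]]
force: [-0.2, 0.2, -0.5]
grip_width: 0.753
```

Emit:
apply_moves --deltas '[[[0,0,0.03],[0,0,0]],[[0,0,0.05],[0,0,0]],[[0,0,0.05],[0,0,0]],[[0,0,0.05],[0,0,0]],[[0,0,0.05],[0,0,0]],[[0,0,0.05],[0,0,0]],[[0,0,0.05],[0,0,0]],[[0,0,0.05],[0,0,0]]]'

```text
time_s: 12.73
tool_pos: [0.5511, 0.0258, 0.0987]
tool_rot: [[0.273, 0.962, 0.001], [0.962, -0.273, 0.0], [0.0, 0.001, -1.0]]
force: [-0.2, -0.7, 0.0]
grip_width: 0.746
```

```bash
python3 - <<'E'
from h import *
s=bot.snapshot("scene")[:,:,::-1]
cv2.imwrite("pics/c5.png",cv2.resize(s[165:295,290:420],None,fx=4.5,fy=4.5,interpolation=2))
o=bot.observe();p=o["tool_pos"];print(o["time_s"],p,o["grip_width"])
x=o["tool_rot"][:,0]
print((proj("scene",[p,p+x*.032,p-x*.032,p+[0,0,.005]])-[290,165])*4.5)
delta([.550,.028,.014],np.deg2rad(74.5))
E
```

```text
12.7833 [0.55104422 0.02582522 0.09855728] 0.7554461136860368
[[301.09570792 173.19286176]
 [364.55544974 212.1772627 ]
 [240.50124973 135.95135891]
 [301.81989032 162.89344228]]
d [ 0.0072 -0.0065  0.3382] [ 0.0001 -0.     -0.0019]
```

View pics/c5.png

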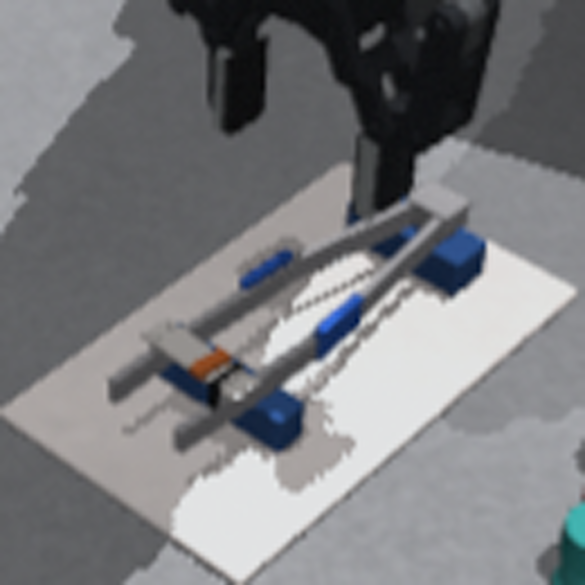

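Emit:
apply_moves --deltas '[[[0.007,-0.006,0.04],[0,0,-0.002]],[[0.007,-0.006,0.1],[0,0,-0.002]],[[0.007,-0.006,0.16],[0,0,-0.002]],[[0.007,-0.006,0.22],[0,0,-0.002]],[[0.007,-0.006,0.27],[0,0,-0.002]],[[0.007,-0.006,0.31],[0,0,-0.002]],[[0.007,-0.006,0.33],[0,0,-0.002]],[[0.007,-0.006,0.338],[0,0,-0.002]]]'

```text
time_s: 13.45
tool_pos: [0.5494, 0.028, 0.0128]
tool_rot: [[0.267, 0.964, -0.001], [0.964, -0.267, -0.0], [-0.0, -0.001, -1.0]]
force: [-0.2, -0.2, 0.3]
grip_width: 0.749
```

Emit:
apply_moves --deltas '[[[0,0,0],[0,0,0]],[[0,0,0],[0,0,0]],[[0,0,0],[0,0,0]],[[0,0,0],[0,0,0]],[[0,0,0],[0,0,0]],[[0,0,0],[0,0,0]],[[0,0,0],[0,0,0]],[[0,0,0],[0,0,0]]]' --claw 0.46

```text
time_s: 14.12
tool_pos: [0.55, 0.0279, 0.0139]
tool_rot: [[0.267, 0.964, 0.0], [0.964, -0.267, 0.0], [0.0, 0.0, -1.0]]
force: [-0.3, 0.2, 0.1]
grip_width: 0.537
```

Emit:
apply_moves --deltas '[[[0,0,0],[0,0,0]],[[0,0,0],[0,0,0]],[[0,0,0],[0,0,0]],[[0,0,0],[0,0,0]],[[0,0,0],[0,0,0]],[[0,0,0],[0,0,0]],[[0,0,0],[0,0,0]],[[0,0,0],[0,0,0]]]' --claw 0.54

```text
time_s: 14.78
tool_pos: [0.5503, 0.0278, 0.0142]
tool_rot: [[0.267, 0.964, 0.001], [0.964, -0.267, -0.0], [-0.0, 0.001, -1.0]]
force: [-0.6, -2.2, 5.2]
grip_width: 0.467
```

```bash
python3 - <<'E'
from h import *
s=bot.snapshot("scene")
cv2.imwrite("pics/raw6.png",s[:,:,::-1])
cv2.imwrite("pics/c6.png",cv2.resize(s[165:295,290:420,::-1],None,fx=4.5,fy=4.5,interpolation=2))
E
```

```text
(no output)
```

View pics/c6.png

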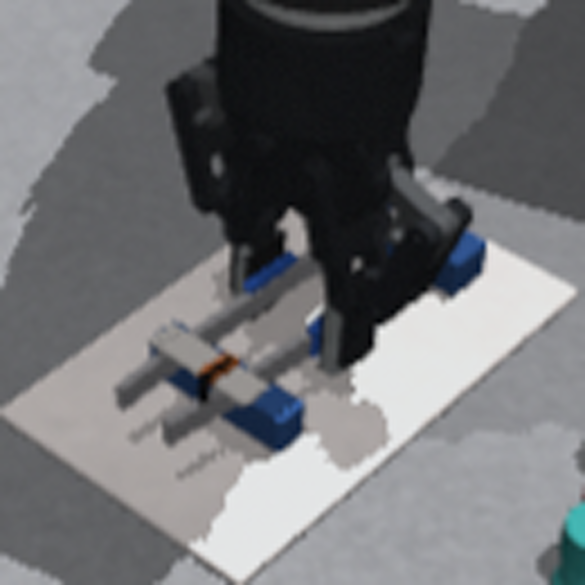

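The scene view shows both pads on the grips, with the needle close to the orange mark already at (217,370) in the crop. I'll lift straight up.

Emit:
apply_moves --deltas '[[[0,0,-0.01],[0,0,0]],[[0,0,-0.03],[0,0,0]],[[0,0,-0.06],[0,0,0]],[[0,0,-0.1],[0,0,0]],[[0,0,-0.14],[0,0,0]],[[0,0,-0.18],[0,0,0]],[[0,0,-0.22],[0,0,0]],[[0,0,-0.26],[0,0,0]]]'

```text
time_s: 15.5
tool_pos: [0.5501, 0.0279, 0.0802]
tool_rot: [[0.267, 0.964, 0.001], [0.964, -0.267, 0.0], [0.0, 0.001, -1.0]]
force: [-0.3, 0.5, -0.7]
grip_width: 0.462
```

Emit:
apply_moves --deltas '[[[0,0,-0.04],[0,0,0]],[[0,0,-0.08],[0,0,0]],[[0,0,-0.12],[0,0,0]],[[0,0,-0.16],[0,0,0]],[[0,0,-0.19],[0,0,0]],[[0,0,-0.2],[0,0,0]],[[0,0,-0.2],[0,0,0]],[[0,0,-0.2],[0,0,0]]]'

```text
time_s: 16.17
tool_pos: [0.5498, 0.0279, 0.1286]
tool_rot: [[0.267, 0.964, -0.0], [0.964, -0.267, -0.0], [-0.0, -0.0, -1.0]]
force: [-0.4, -0.9, -0.2]
grip_width: 0.461
```

```bash
python3 - <<'E'
from h import *
for n in("scene","top"):
    K,k,R,t=cal(n); print(n,-R.T@t,R[2])
s=bot.snapshot("scene"); t=bot.snapshot("top")
cv2.imwrite("pics/raw7.png",s[:,:,::-1]); cv2.imwrite("pics/raw7t.png",t[:,:,::-1])
o=bot.observe();p=o["tool_pos"];R=o["tool_rot"];print(o["time_s"],p,o["grip_width"],o["force"])
# gauge centre in tweezers frame ~ tool: tweezers x = tool y, z up
g=p+R[:,1]*.06+np.array([0,0,.012+.023])
for n in("scene","top"): print(n,proj(n,[g]))
u=proj("scene",[g])[0].astype(int)
a=cv2.resize(s[u[1]-25:u[1]+25,u[0]-25:u[0]+25,::-1],(400,400),interpolation=cv2.INTER_NEAREST)
u=proj("top",[g])[0].astype(int)
b=cv2.resize(t[u[1]-50:u[1]+50,u[0]-50:u[0]+50,::-1],(400,400),interpolation=cv2.INTER_NEAREST)
cv2.imwrite("pics/c7.png",np.hstack([a,b]))
E
```

```text
scene [1.08315958 0.26719176 0.5696261 ] [-0.61333594 -0.38027225 -0.69225142]
top [ 0.40808033 -0.0123328   1.06574714] [ 0.19587882  0.02070944 -0.98040941]
16.2667 [0.54959635 0.02792836 0.12822044] 0.46201380068418413 [ 0.52218847 -0.31450967 -1.42941811]
scene [[334.52065985 187.96867207]]
top [[316.06909259 234.64591497]]
```

View pics/c7.png

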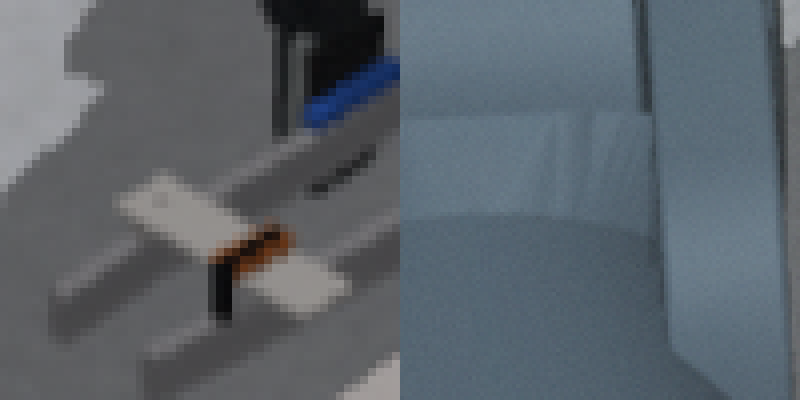

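The picture shows the black needle lying across the orange mark (scene about (340,194)); the top view is blocked by the arm. I'll quantify it with a profile across the strip.

```bash
cat > prof.py <<'E'
from h import *
im=np.mean([bot.snapshot("scene").astype(float) for _ in range(3)],0).astype(np.float32)
o=bot.observe();p=o["tool_pos"];R=o["tool_rot"];print(o["time_s"],p,o["grip_width"])
ys=np.arange(-.024,.0245,.001); xs=np.arange(.053,.0671,.001)
for z in(.0345,):
    G=np.array([[p+R[:,1]*x+R[:,0]*y+[0,0,z] for y in ys] for x in xs]); uv=proj("scene",G.reshape(-1,3)).reshape(len(xs),len(ys),2).astype(np.float32)
    v=cv2.remap(im,uv[...,0],uv[...,1],cv2.INTER_CUBIC)
    cv2.imwrite("pics/rect.png",cv2.resize(np.clip(v[...,::-1],0,255).astype(np.uint8),None,fx=15,fy=15,interpolation=cv2.INTER_CUBIC))
    for x0 in(0,5,10):
        m=v[x0:x0+5].mean(0)
        print("x",xs[x0]); print("y",(ys*1e3).astype(int)[::1].tolist()); print("R-B",(m[:,0]-m[:,2]).astype(int).tolist()); print("sum",(m.sum(1)/3).astype(int).tolist())
E
python3 prof.py
```

```text
16.4167 [0.54971589 0.02792044 0.12837125] 0.46038832919873574
x 0.053
y [-24, -23, -22, -20, -19, -18, -17, -16, -15, -14, -13, -12, -11, -10, -9, -8, -7, -6, -5, -4, -3, -2, -1, 0, 0, 1, 2, 3, 4, 5, 6, 7, 8, 9, 10, 11, 12, 13, 14, 15, 16, 17, 18, 19, 20, 21, 22, 23, 24]
R-B [-3, -3, -3, -3, -3, -3, -3, -3, -2, -2, -1, -1, -1, -1, -1, -1, -1, -1, -1, -1, 0, 0, 0, 0, 0, 0, 0, 0, 0, 0, 0, 0, 1, 9, 19, 28, 25, 18, 27, 47, 58, 51, 33, 14, 2, 0, -1, -1, 0]
sum [94, 94, 95, 94, 94, 94, 94, 96, 98, 101, 102, 103, 103, 101, 100, 100, 101, 103, 108, 114, 117, 114, 107, 97, 88, 84, 86, 87, 87, 86, 87, 88, 91, 91, 88, 75, 56, 42, 45, 56, 65, 70, 76, 90, 103, 107, 108, 110, 115]
x 0.058
y [-24, -23, -22, -20, -19, -18, -17, -16, -15, -14, -13, -12, -11, -10, -9, -8, -7, -6, -5, -4, -3, -2, -1, 0, 0, 1, 2, 3, 4, 5, 6, 7, 8, 9, 10, 11, 12, 13, 14, 15, 16, 17, 18, 19, 20, 21, 22, 23, 24]
R-B [-3, -2, -3, -3, -3, -2, -3, -3, -1, 0, 3, 4, 5, 5, 5, 5, 4, 4, 4, 5, 5, 5, 5, 5, 5, 5, 5, 5, 5, 5, 4, 4, 8, 19, 35, 51, 51, 29, 16, 29, 51, 64, 58, 36, 18, 8, 5, 4, 5]
sum [93, 94, 94, 95, 95, 95, 94, 96, 105, 117, 130, 138, 141, 140, 139, 137, 138, 140, 141, 141, 142, 143, 143, 142, 142, 142, 142, 142, 143, 143, 142, 142, 140, 132, 116, 90, 56, 28, 19, 26, 38, 46, 58, 83, 111, 132, 142, 144, 143]
x 0.063
y [-24, -23, -22, -20, -19, -18, -17, -16, -15, -14, -13, -12, -11, -10, -9, -8, -7, -6, -5, -4, -3, -2, -1, 0, 0, 1, 2, 3, 4, 5, 6, 7, 8, 9, 10, 11, 12, 13, 14, 15, 16, 17, 18, 19, 20, 21, 22, 23, 24]
R-B [-3, -3, -3, -3, -3, -3, -2, -2, -1, 0, 3, 5, 5, 5, 5, 5, 5, 5, 5, 5, 5, 5, 5, 5, 5, 5, 5, 5, 5, 5, 5, 5, 12, 25, 43, 55, 45, 23, 19, 40, 62, 67, 52, 30, 13, 6, 4, 5, 5]
sum [94, 94, 95, 95, 95, 94, 94, 95, 102, 116, 131, 141, 143, 141, 140, 140, 141, 143, 144, 144, 144, 144, 144, 144, 144, 144, 144, 144, 144, 144, 145, 144, 141, 131, 111, 81, 49, 26, 22, 33, 44, 54, 68, 89, 114, 135, 145, 145, 144]
```

View pics/rect.png

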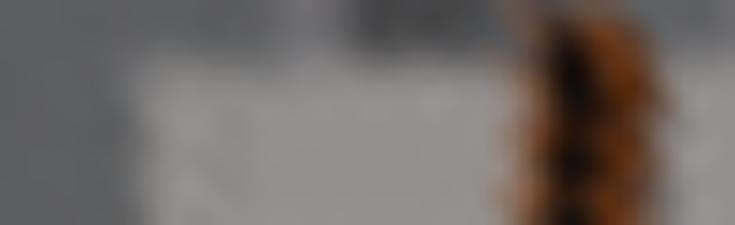

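The needle at y≈13.7 mm sits about 1 mm to the open side of the band's top face (from 9.3 to roughly 15.5 mm, with its side face beyond). The grip width (39.2 mm, so jaw about 0.056) is also a little short of the 0.07 minimum. I'll squeeze slightly more.

Emit:
apply_moves --deltas '[[[0,0,0],[0,0,0]],[[0,0,0],[0,0,0]],[[0,0,0],[0,0,0]],[[0,0,0],[0,0,0]],[[0,0,0],[0,0,0]],[[0,0,0],[0,0,0]],[[0,0,0],[0,0,0]],[[0,0,0],[0,0,0]]]' --claw 0.55

```text
time_s: 17.08
tool_pos: [0.55, 0.0279, 0.1288]
tool_rot: [[0.267, 0.964, 0.0], [0.964, -0.267, -0.0], [-0.0, 0.0, -1.0]]
force: [-0.2, -0.1, -1.0]
grip_width: 0.45
```

```bash
python3 prof.py; python3 - <<'E'
from h import *
# higher-res raw detail of initial top picture: profile along gauge at start
im=cv2.imread("pics/top0.png").astype(np.float32)
th=np.deg2rad(-15.8); X=np.array([np.cos(th),np.sin(th),0]);Y=np.array([-np.sin(th),np.cos(th),0])
ys=np.arange(0,.03,.001)
for x in(.056,.060,.064,.068):
    uv=proj("top",[np.array([.5493,.0268,.049])+X*x+Y*y for y in ys]).astype(np.float32)
    v=cv2.remap(im,uv[None,:,0],uv[None,:,1],cv2.INTER_CUBIC)[0]
    print(x,"R-B",(v[:,2]-v[:,0]).astype(int).tolist(),"sum",(v.mean(1)).astype(int).tolist())
E
```

```text
17.2333 [0.54994802 0.02791053 0.12879622] 0.45083791317700034
x 0.053
y [-24, -23, -22, -20, -19, -18, -17, -16, -15, -14, -13, -12, -11, -10, -9, -8, -7, -6, -5, -4, -3, -2, -1, 0, 0, 1, 2, 3, 4, 5, 6, 7, 8, 9, 10, 11, 12, 13, 14, 15, 16, 17, 18, 19, 20, 21, 22, 23, 24]
R-B [-3, -3, -3, -3, -2, -3, -3, -3, -3, -2, -2, -2, -1, -1, -1, -1, -1, -1, -1, -1, 0, 0, 0, 0, 0, 0, 0, 0, 0, 0, 0, 0, 0, 0, -1, 0, 9, 27, 52, 72, 78, 68, 54, 30, 8, 0, 0, 0, 0]
sum [94, 94, 95, 94, 94, 94, 94, 94, 96, 99, 100, 102, 103, 103, 101, 101, 102, 103, 106, 110, 114, 115, 111, 103, 95, 88, 87, 89, 89, 87, 88, 91, 94, 92, 83, 67, 50, 46, 59, 73, 77, 74, 72, 82, 97, 107, 113, 116, 119]
x 0.058
y [-24, -23, -22, -20, -19, -18, -17, -16, -15, -14, -13, -12, -11, -10, -9, -8, -7, -6, -5, -4, -3, -2, -1, 0, 0, 1, 2, 3, 4, 5, 6, 7, 8, 9, 10, 11, 12, 13, 14, 15, 16, 17, 18, 19, 20, 21, 22, 23, 24]
R-B [-2, -3, -3, -3, -2, -3, -3, -3, -2, 0, 1, 3, 4, 5, 4, 4, 4, 5, 5, 5, 5, 5, 5, 5, 5, 5, 5, 5, 5, 5, 5, 5, 5, 4, 3, 0, 1, 11, 34, 62, 84, 89, 75, 49, 25, 11, 6, 5, 5]
sum [93, 93, 94, 95, 95, 95, 95, 95, 98, 108, 12
[... 1221 characters left out ...]
176, 180, 176, 143, 110, 108, 116, 119, 121, 118, 134, 159, 175, 176, 174, 165, 142, 115, 91, 95, 130, 164, 175, 175, 175, 173, 172, 172, 173]
0.064 R-B [-4, -4, -4, 0, 14, 49, 81, 99, 105, 113, 95, 49, 3, -3, -5, -5, -2, 0, 0, -1, -2, -2, -2, -2, -3, -4, -4, -2, -2, -3] sum [174, 173, 173, 171, 164, 144, 127, 118, 116, 111, 121, 145, 171, 177, 179, 179, 166, 145, 106, 74, 97, 151, 176, 174, 176, 174, 173, 173, 175, 178]
0.068 R-B [4, 4, 2, 0, 19, 40, 66, 84, 101, 99, 77, 42, 20, 7, 3, 0, 0, -1, -1, -2, -1, -1, -3, -3, -1, -1, -3, -4, -3, -3] sum [154, 152, 151, 151, 139, 130, 126, 127, 122, 122, 130, 142, 151, 149, 132, 118, 116, 96, 72, 76, 107, 144, 163, 174, 172, 173, 174, 175, 175, 173]
```

```bash
python3 - <<'E'
from h import *
def P(f,o,X,Y,z,ys):
    im=cv2.imread(f).astype(np.float32)
    for x in(.057,.060,.063,.066):
        uv=proj("scene",[o+X*x+Y*y+[0,0,z] for y in ys]).astype(np.float32)
        v=cv2.remap(im,uv[None,:,0],uv[None,:,1],cv2.INTER_CUBIC)[0]
        print(f,x,"R-B",(v[:,2]-v[:,0]).astype(int).tolist(),"sum",(v.mean(1)).astype(int).tolist())
th=np.deg2rad(-15.8); X=np.array([np.cos(th),np.sin(th),0]);Y=np.array([-np.sin(th),np.cos(th),0])
P("pics/scene0.png",np.array([.552,.030,.026]),X,Y,.023,np.arange(-.02,.0305,.001))
s=bot.snapshot("scene"); cv2.imwrite("pics/raw8.png",s[:,:,::-1])
o=bot.observe();R=o["tool_rot"]
P("pics/raw8.png",o["tool_pos"]+[0,0,.012],R[:,1],R[:,0],.023,np.arange(-.02,.0305,.001))
E
```

```text
pics/scene0.png 0.057 R-B [-2, 0, 1, 0, -6, -12, -12, -6, -1, -1, -3, -3, -3, -3, -2, -3, -2, -2, -2, -2, -3, -7, -8, -3, 17, 66, 118, 142, 146, 139, 125, 96, 54, 21, 7, 2, 3, 4, 3, 5, 2, 3, 4, -2, -6, -4, 0, 0, 0, 0, 0] sum [206, 201, 199, 198, 193, 190, 194, 203, 209, 209, 211, 206, 202, 199, 196, 199, 194, 193, 195, 198, 202, 203, 204, 194, 172, 150, 130, 124, 121, 111, 90, 77, 88, 106, 114, 99, 61, 46, 74, 125, 170, 190, 200, 203, 203, 207, 211, 193, 155, 108, 78]
pics/scene0.png 0.06 R-B [-3, -3, -2, 0, 0, -1, -1, -2, -2, -3, -2, -2, -3, -3, -3, -3, -3, -3, -4, -4, -6, -7, 2, 24, 63, 105, 143, 154, 143, 127, 109, 69, 29, 2, -3, -1, -4, -3, -2, 0, 0, 0, -2, -3, -3, -3, -3, -2, -1, 0, 0] sum [210, 210, 203, 192, 188, 189, 195, 203, 208, 209, 208, 208, 208, 208, 208, 208, 208, 209, 208, 208, 210, 211, 204, 191, 168, 144, 122, 116, 116, 105, 91, 88, 112, 150, 161, 133, 95, 95, 125, 140, 134, 155, 187, 206, 210, 210, 204, 190, 156, 108, 71]
pics/scene0.png 0.063 R-B [-3, -3, -2, -2, -1, -1, -2, -3, -3, -3, -3, -3, -3, -2, -3, -4, -3, -3, -3, -2, -3, 0, 13, 36, 76, 120, 146, 151, 148,
[... 1868 characters left out ...]
, 5, 5, 4, 4, 5] sum [94, 94, 94, 93, 94, 102, 114, 129, 141, 146, 146, 145, 141, 140, 143, 144, 143, 144, 144, 144, 144, 144, 143, 144, 144, 144, 144, 145, 146, 136, 116, 88, 66, 40, 36, 52, 60, 61, 64, 75, 92, 109, 130, 143, 146, 144, 144, 144, 144, 144, 144]
pics/raw8.png 0.066 R-B [-3, -2, -2, -3, -3, -2, 0, 2, 4, 5, 5, 5, 5, 5, 5, 5, 5, 5, 5, 6, 6, 5, 5, 5, 5, 4, 5, 6, 5, 5, 4, 3, 0, 3, 25, 45, 69, 81, 71, 56, 38, 22, 10, 4, 5, 5, 5, 5, 6, 5, 5] sum [95, 95, 94, 93, 94, 100, 114, 126, 139, 143, 141, 136, 132, 134, 140, 144, 144, 144, 143, 144, 144, 144, 144, 144, 144, 144, 144, 146, 147, 145, 133, 110, 66, 32, 24, 35, 53, 64, 64, 64, 85, 115, 136, 145, 146, 145, 144, 144, 144, 144, 145]
```

The scene view has parallax because the needle stands above the strip. I'll turn the tweezers about 44° so the camera looks along the needle, which makes the offset direct, and ease the squeeze to between the last two settings.

Emit:
apply_moves --deltas '[[[0,0,0],[0,0,-0.01]],[[0,0,0],[0,0,-0.03]],[[0,0,0],[0,0,-0.055]],[[0,0,0],[0,0,-0.08]],[[0,0,0],[0,0,-0.105]],[[0,0,0],[0,0,-0.13]],[[0,0,0],[0,0,-0.155]],[[0,0,0],[0,0,-0.18]]]' --claw 0.543

```text
time_s: 17.95
tool_pos: [0.55, 0.0279, 0.1288]
tool_rot: [[-0.295, 0.956, 0.0], [0.956, 0.295, 0.0], [-0.0, 0.0, -1.0]]
force: [-0.3, -0.8, -1.2]
grip_width: 0.459
```

Emit:
apply_moves --deltas '[[[0,0,0],[0,0,-0.025]],[[0,0,0],[0,0,-0.045]],[[0,0,0],[0,0,-0.06]],[[0,0,0],[0,0,-0.065]],[[0,0,0],[0,0,-0.065]],[[0,0,0],[0,0,-0.065]],[[0,0,0],[0,0,-0.065]],[[0,0,0],[0,0,-0.065]]]'

```text
time_s: 18.62
tool_pos: [0.55, 0.0279, 0.1288]
tool_rot: [[-0.478, 0.878, -0.0], [0.878, 0.478, 0.0], [0.0, -0.0, -1.0]]
force: [0.6, -0.0, -1.2]
grip_width: 0.457
```

```bash
python3 prof.py; python3 - <<'E'
from h import *
s=bot.snapshot("scene"); o=bot.observe();p=o["tool_pos"];R=o["tool_rot"]
u=proj("scene",[p+R[:,1]*.06+[0,0,.035]])[0].astype(int);print(u,o["force"])
a=cv2.resize(s[u[1]-25:u[1]+25,u[0]-25:u[0]+25,::-1],(550,550),interpolation=cv2.INTER_NEAREST)
cv2.imwrite("pics/c9.png",a)
E
```

```text
18.7667 [0.5499717  0.02790839 0.1287982 ] 0.45545918684974057
x 0.053
y [-24, -23, -22, -20, -19, -18, -17, -16, -15, -14, -13, -12, -11, -10, -9, -8, -7, -6, -5, -4, -3, -2, -1, 0, 0, 1, 2, 3, 4, 5, 6, 7, 8, 9, 10, 11, 12, 13, 14, 15, 16, 17, 18, 19, 20, 21, 22, 23, 24]
R-B [-3, -3, -3, -3, -3, -2, -2, -1, -1, -1, -1, -2, -3, -3, -3, -2, -2, -2, -2, -2, -2, -3, -3, -3, -3, -3, -3, -3, -3, -2, -3, -3, -4, -6, 51, 108, 111, 83, 41, 24, 6, -2, -3, -3, -3, -3, -3, -3, -3]
sum [92, 91, 90, 92, 96, 91, 82, 98, 113, 114, 111, 104, 99, 96, 97, 98, 97, 100, 104, 101, 100, 103, 104, 104, 104, 104, 104, 105, 105, 106, 107, 109, 105, 96, 101, 118, 144, 128, 91, 78, 87, 105, 105, 105, 106, 109, 110, 111, 112]
x 0.058
y [-24, -23, -22, -20, -19, -18, -17, -16, -15, -14, -13, -12, -11, -10, -9, -8, -7, -6, -5, -4, -3, -2, -1, 0, 0, 1, 2, 3, 4, 5, 6, 7, 8, 9, 10, 11, 12, 13, 14, 15, 16, 17, 18, 19, 20, 21, 22, 23, 24]
R-B [-3, -3, -3, -3, -2, 0, 2, 3, 3, 3, 2, 2, 2, 2, 2, 1, 0, -1, -2, -2, -2, -2, -2, -2, -2, -3, -3, -2, -2, -2, -2, -4, -5, 5, 89, 156, 155, 109, 57, 32, 6, -6, -3, -3, -3, -2, -2, 
[... 244 characters left out ...]
 206]
x 0.063
y [-24, -23, -22, -20, -19, -18, -17, -16, -15, -14, -13, -12, -11, -10, -9, -8, -7, -6, -5, -4, -3, -2, -1, 0, 0, 1, 2, 3, 4, 5, 6, 7, 8, 9, 10, 11, 12, 13, 14, 15, 16, 17, 18, 19, 20, 21, 22, 23, 24]
R-B [-3, -3, -3, -3, -4, 0, 5, 6, 3, 0, -2, 0, 3, 0, -1, -1, -1, -2, -1, -1, -2, -2, -1, -1, -1, -1, -1, -1, -1, -1, -2, -3, -6, 27, 111, 154, 133, 87, 49, 24, 3, -4, -2, -2, -2, -1, -1, -1, -2]
sum [95, 95, 96, 95, 89, 110, 139, 137, 155, 185, 210, 206, 191, 209, 220, 221, 224, 226, 226, 226, 226, 225, 225, 225, 225, 225, 225, 225, 225, 225, 226, 232, 192, 142, 135, 128, 108, 74, 33, 63, 178, 230, 227, 225, 225, 225, 225, 225, 225]
[362 194] [-0.71798627  0.80630005 -1.40235924]
```

View pics/c9.png

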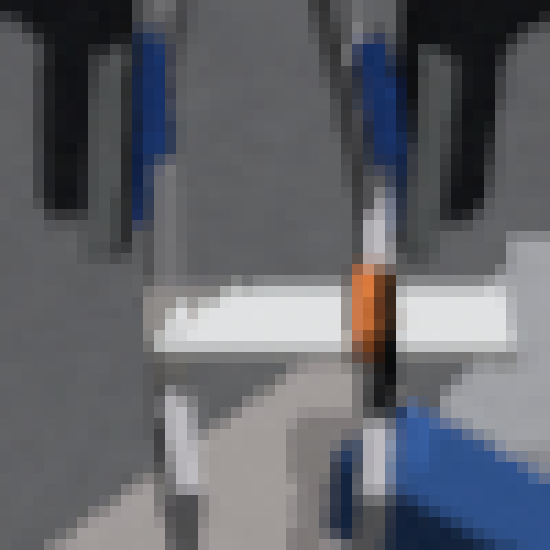

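Now looking straight along the needle: the band runs from 9.4 to 15.4 mm and the needle is at about 14.2 mm, so it needs about 1.8 mm more. That agrees with the width reading. Squeezing to 0.556.

Emit:
apply_moves --deltas '[[[0,0,0],[0,0,0]],[[0,0,0],[0,0,0]],[[0,0,0],[0,0,0]],[[0,0,0],[0,0,0]],[[0,0,0],[0,0,0]],[[0,0,0],[0,0,0]],[[0,0,0],[0,0,0]],[[0,0,0],[0,0,0]]]' --claw 0.556

```text
time_s: 19.48
tool_pos: [0.55, 0.0279, 0.1288]
tool_rot: [[-0.479, 0.878, 0.0], [0.878, 0.479, 0.0], [-0.0, 0.0, -1.0]]
force: [-0.8, -0.2, -0.5]
grip_width: 0.446
```

```bash
python3 prof.py | tail -8
```

```text
x 0.058
y [-24, -23, -22, -20, -19, -18, -17, -16, -15, -14, -13, -12, -11, -10, -9, -8, -7, -6, -5, -4, -3, -2, -1, 0, 0, 1, 2, 3, 4, 5, 6, 7, 8, 9, 10, 11, 12, 13, 14, 15, 16, 17, 18, 19, 20, 21, 22, 23, 24]
R-B [-3, -3, -3, -3, -4, -3, 0, 2, 3, 3, 2, 2, 2, 1, 1, 1, 0, -1, -2, -2, -2, -3, -3, -3, -3, -3, -3, -3, -2, -2, -3, -3, -6, -2, 34, 85, 108, 62, 59, 104, 105, 62, 10, -2, -4, -3, -3, -2, -2]
sum [95, 96, 97, 96, 94, 98, 107, 118, 127, 133, 142, 141, 135, 138, 139, 142, 164, 185, 193, 187, 187, 194, 196, 197, 198, 197, 198, 199, 199, 199, 200, 201, 201, 192, 153, 113, 92, 56, 54, 90, 132, 176, 199, 205, 206, 205, 205, 205, 206]
x 0.063
y [-24, -23, -22, -20, -19, -18, -17, -16, -15, -14, -13, -12, -11, -10, -9, -8, -7, -6, -5, -4, -3, -2, -1, 0, 0, 1, 2, 3, 4, 5, 6, 7, 8, 9, 10, 11, 12, 13, 14, 15, 16, 17, 18, 19, 20, 21, 22, 23, 24]
R-B [-3, -3, -3, -3, -3, -2, 1, 4, 4, 0, -1, -1, 0, -1, -1, -1, -2, -2, -1, -2, -2, -1, -1, -1, -1, -1, -2, -2, -2, -1, -1, -2, -7, 7, 51, 82, 72, 27, 62, 109, 99, 46, -1, -1, -2, -2, -1, -1, -1]
sum [95, 96, 96, 96, 93, 101, 117, 130, 157, 187, 210, 208, 197, 211, 220, 221, 224, 226, 225, 226, 226, 225, 225, 225, 225, 225, 225, 225, 225, 225, 226, 227, 219, 191, 149, 102, 62, 38, 54, 103, 146, 196, 225, 225, 226, 225, 225, 225, 225]
```

The needle is now centred: orange shows on both sides from about 10.2 to 16.9 mm, with the needle at 13.4 mm. I'll hold for more than 1 s and check the vial, tray and steadiness numerically.

Emit:
apply_moves --deltas '[[[0,0,0],[0,0,0]],[[0,0,0],[0,0,0]],[[0,0,0],[0,0,0]],[[0,0,0],[0,0,0]],[[0,0,0],[0,0,0]],[[0,0,0],[0,0,0]],[[0,0,0],[0,0,0]],[[0,0,0],[0,0,0]]]'

```text
time_s: 20.3
tool_pos: [0.55, 0.0279, 0.1288]
tool_rot: [[-0.479, 0.878, 0.0], [0.878, 0.479, -0.0], [-0.0, 0.0, -1.0]]
force: [-0.1, 0.1, -1.3]
grip_width: 0.442
```

Emit:
apply_moves --deltas '[[[0,0,0],[0,0,0]],[[0,0,0],[0,0,0]],[[0,0,0],[0,0,0]],[[0,0,0],[0,0,0]],[[0,0,0],[0,0,0]],[[0,0,0],[0,0,0]],[[0,0,0],[0,0,0]],[[0,0,0],[0,0,0]]]'

```text
time_s: 20.97
tool_pos: [0.55, 0.0279, 0.1288]
tool_rot: [[-0.479, 0.878, -0.0], [0.878, 0.479, -0.0], [-0.0, -0.0, -1.0]]
force: [0.1, -0.6, -0.5]
grip_width: 0.441
```

```bash
python3 prof.py | tail -3; python3 - <<'E'
from h import *
bot.snapshot("scene")
print("vial",[(round(d["score"],2),np.round(d["rect"])) for d in bot.regions_of("scene","vial")[:6]])
print("expected vial rect centre",proj("scene",[[.483,-.2895,.0415]]))
print("tweezers",[(round(d["score"],2),np.round(d["rect"])) for d in bot.regions_of("scene","tweezers")[:2]])
bot.job_done()
E
```

```text
y [-24, -23, -22, -20, -19, -18, -17, -16, -15, -14, -13, -12, -11, -10, -9, -8, -7, -6, -5, -4, -3, -2, -1, 0, 0, 1, 2, 3, 4, 5, 6, 7, 8, 9, 10, 11, 12, 13, 14, 15, 16, 17, 18, 19, 20, 21, 22, 23, 24]
R-B [-3, -3, -3, -3, -4, -2, 1, 4, 3, 0, -1, 0, 0, -1, -1, -1, -2, -2, -1, -1, -2, -2, -1, -2, -2, -1, -1, -1, -2, -2, -1, -2, -7, 8, 51, 83, 72, 27, 63, 109, 98, 46, -1, -2, -2, -1, -1, -1, -1]
sum [95, 95, 95, 96, 94, 102, 118, 130, 158, 188, 210, 207, 197, 212, 220, 221, 224, 226, 226, 226, 226, 225, 225, 225, 225, 225, 225, 225, 225, 225, 226, 227, 219, 189, 149, 101, 61, 38, 55, 104, 147, 196, 225, 225, 226, 225, 225, 225, 225]
vial [(0.92, array([234., 142.,  15.,  38.])), (0.73, array([407., 274.,  23.,  44.])), (0.66, array([364., 156.,   9.,  62.])), (0.57, array([416., 254.,  21.,  29.]))]
expected vial rect centre [[239.87815437 160.95953934]]
tweezers [(0.75, array([347., 153.,  39.,  63.]))]
the job is handed in; nothing more can be done
```

I stood the blue-capped vial in the free half of the white tray and let go. I then took the tweezers by their blue grips, lifted them about 11 cm and squeezed to the orange mark. The job was handed in at about 21 s with the tweezers still held in the air.

**Last checks**
- **Needle:** looking along it, orange showed on both sides (about 10.2 to 16.9 mm) with the needle at about 13.4 mm. That is within roughly 0.5 mm of the middle of the mark, and it had not moved after a hold of over 1 s. The grip width gives a jaw angle of about 0.075 rad, close to the 0.073 rad I estimated for the mark from the first top picture, and far from shut (0.168 rad).
- **Vial:** the detector found it where I placed it, at (241,161) against an expected (240,161), with the outline of an upright vial.
- **Tweezers:** the tool was steady and pointing straight down, with the underside at about 14 cm by the gripper's height. Their tilt was not measured separately.
- **Bystanders:** the arm went nowhere near the jar. The white-capped vials looked in place when I last viewed the tray, after the release; I did not measure either again at the end.

**Disagreement:** from the first viewing angle I took the needle to be past the mark and eased the squeeze. That view was misleading because the needle stands above the gauge strip. I turned the tweezers about 44° to look along the needle, saw it was still about 1.8 mm short, and squeezed that much more.

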